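# Set and lock the gear preload of a mixer gearbox

### The job

On the gear fixture, turn the red inner knob clockwise until its plunger has come down on the bevel gear and bears on it snugly (about 18 N; less than 10 N is loose, more than 28 N is too tight), leaving the dark lock ring around it alone. Then turn the lock ring clockwise fully home without disturbing that setting, let go, and leave the other things on the bench where they are. Never press the gear with more than 50 N, and do not turn the ring while the plunger is loose or too tight.

Things in the scene. Friction and masses are not known exactly. Their poses are not given: they have to be found in the camera images.
- fixture: Grey and aluminium gear fixture, fixed to the bench: base plate 170 x 280 x 16 mm (x, y, z), two cheeks at y = +-85 mm, across them a bridge 90 x 190 mm with its top 130 mm above the bench. Origin: centre of the base plate's underside, z up; the vertical knob axis passes through it. The bevel gear stands on that axis below the bridge, in a socket shimmed to an unmeasured height.
- pair (a point): Point on the vertical axis of both knobs, level with the lock ring's top, 162 mm above the bench (32 mm above the bridge). Red knob: round, fluted, 32 mm in diameter, from 2 to 32 mm above this point, white line on top. Dark knurled lock ring: 58 mm in diameter, 18 mm high, just below this point; under the ring a free gap of 14 mm to the bridge around a 36 mm neck.
- adjuster (a joint): Angle of the red knob (rad), clockwise from above positive; starts at 0 to 0.2. Each radian lowers the plunger 6 mm; it meets the gear somewhere between 0.4 and 1.2. It drags with 0.2 N m when free and stays where left. Then a further radian adds about 80 N, and each newton adds 0.006 N m to the turning torque (18 N: 0.11 N m above free; same rise if the hand stops).
- lock_ring (a joint): Angle of the dark lock ring (rad), clockwise from above positive. Starts at 0 to 0.3, drags with 0.2 N m, stays where left; fully home at its hard stop at 1.2. Yellow mark on its top face.
- ring_mark (a point): Outer end of the yellow mark at the top edge of the lock ring, 29 mm from its axis; turns with the ring.
- plunger: Steel plunger with a sprung brass foot (disc 20 mm in diameter) under the bridge on the knob axis; only the red knob moves it. Origin: on the axis, where the underside of the unloaded foot is; the foot springs up from there when it presses the top of the gear's shaft.
- spare_pinion: Loose brass pinion 38 mm in diameter, 24 mm high, standing on the fixture's base plate beyond one cheek. Origin: centre of its underside. To be left alone.
- multimeter: Red and black multimeter lying on its back, 150 x 78 x 34 mm. Origin: centre of its underside. To be left alone.
- screwdriver: Blue-handled screwdriver 180 mm long lying on the bench. To be left alone.
- grease_tub: Jar with a blue cap, 66 mm in diameter, 55 mm high. Origin: centre of its underside. To be left alone.

How it is judged:
On the way, in this order (a step that is already met when the one before it is completed fails the run):
1. the plunger bears on the gear with 10 to 28 N while the ring has not been turned (contact force between plunger and anything else between 10 and 28 N and distance of ring_mark from where it was at the start of the episode below 0.005 m), for 0.3 s.
2. the ring is fully home (past 1.1 rad) with the preload kept (contact force between plunger and anything else between 10 and 28 N and value of joint lock_ring above 1.1 rad), for 0.2 s.
At the end, for the whole second after the job is handed in: The plunger presses the gear with 10 to 28 N, the lock ring stands past 1.1 rad (stop at 1.2), the robot touches nothing and the bystanders are within 20 mm of where they were (all of step 2).
It fails at once if the gear is pressed with more than 50 N (contact force between plunger and anything else above 50 N).
It fails at once if the ring is turned (its mark more than 6 mm from its start) while the plunger bears with less than 8 N or more than 30 N (distance of ring_mark from where it was at the start of the episode above 0.006 m and (contact force between plunger and anything else below 8 N or contact force between plunger and anything else above 30 N)).
It fails at once if the spare pinion, multimeter, screwdriver or grease tub is moved more than 20 mm (distance of any of multimeter, screwdriver, grease_tub, spare_pinion from where it was at the start of the episode above 0.02 m).
It also fails if it takes over 64 s, if anything falls off the work surface, if the arm or the gripper's body presses on something with over 40 N, if the wrist force passes 120 N, or if a joint passes its speed limit or range.

### The arm

A 6-joint arm with a two-finger parallel gripper is mounted at the origin on the work surface. World frame = base frame: x ahead of the robot, y to its left, z up, the work surface at z = 0. Lengths are in m, angles in rad, forces in N, time in s.
With the tool pointing down it reaches from about 0.25 to 0.775 m from the base axis. Payload 4 kg.
Tool frame: the origin (TCP) lies midway between the tips of the shut fingers; the grasp point (between the pads) lies robot.tcp_to_grasp behind it (robot.tcp_to_grasp is the distance from the TCP to the grasp point, in m); y points along the fingers, x is the direction in which the jaws open and shut, and the axes are right-handed (so a half turn about y gives the same grasp; the last joint's range is limited). The gripper opens to 94 mm and grips with 3 to 60 N. Pads are 16 mm wide; open, the fingers measure 119 mm over their backs; the gripper's body (75 mm by 177 mm) begins 78 mm behind the grasp point.
Start: joints at [-1.29, 0.087, 1.371, -0, 1.684, -0.103], TCP at [0.206, -0.51, 0.206] pointing down, gripper open.
Joint ranges: [-3.1, 3.1], [-0.76, 2.03], [0.27, 2.55], [-1.08, 4.22], [0.17, 2.65], [-2.57, 2.57]. Speed limits (rad/s): [2.79, 2.79, 3.14, 3.14, 3.14, 3.14].

### API

Orientations are given as [roll, pitch, yaw] about the fixed x, y, z axes, in that order (R = Rz(yaw) Ry(pitch) Rx(roll)).
In Python, from bench import robot gives the robot as it stands.
- The arm moves only by the tool arm_command, never from a script. Its argument "series" is text: rows parted by semicolons, each of 7 numbers parted by spaces: the turn, a rotation vector about the tool's x, y, z in rad, then the shift along the tool's x, y, z in m, then the finger opening in m, from 0 to 0.094. A call has 1 to 12 rows; each row shifts and turns the pose as measured when the row begins, along the tool's axes as they then stand; what a row does not reach is not made up. A row lasts 1/10 s, in which the tool goes at most 50 mm and 8.59 degrees, less where a joint would pass 70% of its speed; a pose out of reach is approached as far as the arm can. A call with a gripper value outside its range is refused whole. The fingers move at their own pace and stop on an object; the grip force is fixed at half the most. Time passes only in rows, so rows that do not move let the fingers close. It gives the time, the measured TCP pose, the force and the opening at its end, in the units of the state.
- robot.get_obs(): the state, without advancing time (a new reading comes with each control period).
- robot.snapshot(name): name is "scene" or "top" or "wrist"; returns the picture (420x560x3 uint8, blue, green, red); there is no depth.
- robot.camera_params(name): a dict with "fx", "fy", "cx", "cy" (pixels), "extrinsics" (4x4, takes a point from camera to world coordinates). Camera axes: x right, y up, looking along -z (the intrinsics and any distortion apply to the point x, -y, -z); pixel columns grow to the right and rows downward; lengths in m; the calibration is good to about 2 mm. A picture is of the moment at which its call begins: read the wrist's pose just before it. camera_params takes no time and is no camera call; for the wrist camera it gives the pose at the moment of the call.
- robot.close_job(): hands the job in, once; it reports no verdict.
Trained networks look in the newest picture that a camera, given by its name, has taken for a name from the list of things; names that differ only in an ending like _2 or _b are one class to them, and where a whole thing is asked for, a point or a joint stands for the part that bears it (a point fixed in the world has none). Each returns a list of dicts, best first, with "score" (0 to 1); they miss things now and then, are a little off and sometimes report something else, mostly with a low value. They report only what shows in the picture. A call takes as long as a camera call.
- robot.spot_in(camera, target): "centre" ([x, y, z] in m, in the coordinates of the camera as it stood for that picture, good to about 4 mm: the middle of the surface that is visible of it).
The state is a dict: "time": time; "joint_positions": joint angles; "qvel": joint speeds; "joint_torque": joint torques, N m; "tool_pos": TCP position; "ee_rot": TCP orientation; "wrist_force": force on the tool from outside, world axes, zero at the start; "wrist_torque": the same for the moment, N m; "width": finger opening in m.
Only numpy, scipy, OpenCV 4.12 (cv2) and the standard library are available. Lean on these libraries where they do the work, as an engineer would, in place of code of your own. Each camera call takes 0.05 s, during which the arm holds its last target.

## Working session

There is one attempt and no reset: what is moved stays moved. The work goes in short steps, Python scripts to look and compute and a tool call to move; the robot and the scene stay as the last step left them, time stands still between calls to the robot, and variables do not carry over. Pictures are saved under pics/ and viewed, and the job is handed in when it is done.

Besides the shell and the picture viewer there is one more tool, called after "Call:" as name(argument=value, ...) on one line, values as JSON. arm_command: Moves the arm, as the interface text tells. Its arguments: {"type":"object","properties":{"series":{"type":"string"}},"required":["series"]}

```bash
ls; mkdir -p pics; python3 - <<'E'
from bench import robot
import cv2,numpy as np
o=robot.get_obs();print(o); print(robot.tcp_to_grasp)
for n in ["scene","top"]:
    im=robot.snapshot(n);cv2.imwrite(f"pics/{n}0.png",im)
    p=robot.camera_params(n);E=np.array(p["extrinsics"]);print(n,p)
    for t in ["fixture","adjuster","lock_ring","ring_mark","spare_pinion","pair"]:
        try:
            for d in robot.spot_in(n,t)[:2]:
                print(t,round(d["score"],2),(E@np.r_[d["centre"],1])[:3].round(4))
        except Exception as e: print(t,e)
E
```

```text
pics
{'time': 0.0, 'joint_positions': array([-1.29009982e+00,  8.79450659e-02,  1.37226422e+00, -1.53263781e-06,
        1.68357029e+00, -1.03124632e-01]), 'qvel': array([-7.60690782e-04,  4.46581756e-04,  4.40986957e-05, -1.39977933e-03,
        1.53198898e-03,  2.47388488e-03]), 'joint_torque': array([-2.25005773e-03, -3.40184748e+01, -3.02428508e+01,  7.14781671e-02,
        3.27681494e-02, -1.62779343e-04]), 'tool_pos': array([ 0.20578678, -0.50946087,  0.20430454]), 'ee_rot': array([-1.57057271,  0.00217547, -1.18697512]), 'wrist_force': array([0.56808076, 0.12413039, 0.63960835]), 'wrist_torque': array([-0.0099285 , -0.02956991,  0.01205558]), 'width': 0.09357763933917108}
0.0188
scene {'fx': 386.979299927893, 'fy': 386.979299927893, 'cx': 281.0227602920223, 'cy': 209.9858445435256, 'extrinsics': array([[-0.85587818, -0.44502761,  0.26348238,  0.75218186],
       [ 0.51703422, -0.72428264,  0.45616913,  0.39093824],
       [-0.01217215,  0.52665461,  0.84999221,  0.89877877],
       [ 0.        ,  0.        ,  0.        ,  1.        ]])}
fixture 0.58 [0.6053 0.1127 0.0199]
adju
[... 225 characters left out ...]
spare_pinion 0.67 [0.593  0.2049 0.0307]
pair 0.74 [0.605  0.1127 0.0171]
top {'fx': 428.1879265305326, 'fy': 428.1879265305326, 'cx': 278.7666463741541, 'cy': 210.9357302924324, 'extrinsics': array([[ 0.02025921,  0.99504553, -0.09733426,  0.4133186 ],
       [-0.99971819,  0.02136631,  0.01034529, -0.01888255],
       [ 0.01237371,  0.09709724,  0.99519798,  1.11546614],
       [ 0.        ,  0.        ,  0.        ,  1.        ]])}
fixture 0.68 [0.5715 0.0713 0.0142]
adjuster 0.72 [0.5896 0.0775 0.1949]
lock_ring 0.6 [0.5857 0.072  0.159 ]
ring_mark 0.74 [0.584  0.0763 0.1638]
spare_pinion 0.7 [0.585  0.2011 0.0281]
spare_pinion 0.45 [0.582  0.0731 0.1591]
pair 0.76 [0.5705 0.0666 0.0195]
```

View pics/scene0.png

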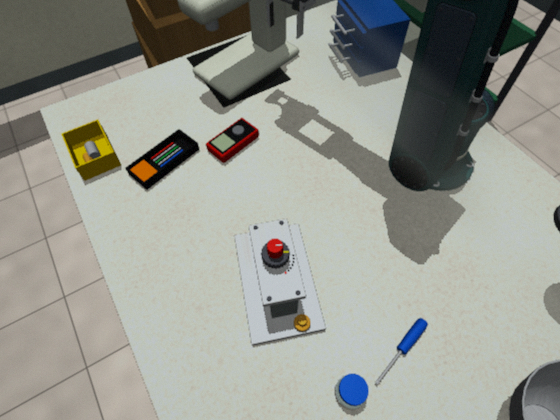

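View pics/top0.png

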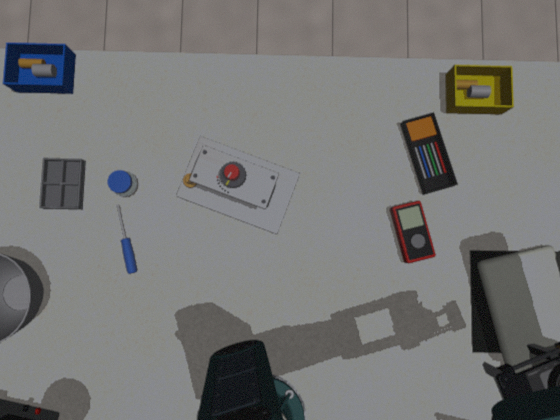

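```bash
cat > h.py <<'E'
from bench import robot
import cv2,numpy as np
def ray(p,u,v):
    E=np.array(p["extrinsics"]);d=E[:3,:3]@np.array([(u-p["cx"])/p["fx"],-(v-p["cy"])/p["fy"],-1.]);return E[:3,3],d
def atz(p,u,v,z):
    c,d=ray(p,u,v);return c+d*(z-c[2])/d[2]
def proj(p,X):
    E=np.array(p["extrinsics"]);q=E[:3,:3].T@(np.array(X)-E[:3,3]);return p["cx"]-p["fx"]*q[0]/q[2],p["cy"]+p["fy"]*q[1]/q[2]
def st():
    o=robot.get_obs();print("t",round(o["time"],2),"pos",o["tool_pos"].round(4),"rot",o["ee_rot"].round(4),"q",o["joint_positions"].round(3),"F",o["wrist_force"].round(2),"T",o["wrist_torque"].round(3),"w",round(o["width"],4));return o
E
python3 - <<'E'
from h import *
for n,(a,b,c,d) in {"scene":(215,305,215,310),"top":(180,310,130,240)}.items():
    im=cv2.imread(f"pics/{n}0.png");cv2.imwrite(f"pics/{n}0c.png",cv2.resize(im[c:d,a:b],None,fx=6,fy=6,interpolation=cv2.INTER_CUBIC))
    p=robot.camera_params(n)
    I=im.astype(int);m=(I[:,:,2]>130)&(I[:,:,1]<70)&(I[:,:,0]<70)
    m[:c]=0;m[d:]=0;m[:,:a]=0;m[:,b:]=0
    v,u=np.nonzero(m);print(n,len(u),u.mean(),v.mean(),u.min(),u.max(),v.min(),v.max())
    for z in(.18,.188,.194): print(z,atz(p,u.mean(),v.mean(),z).round(4))
E
```

```text
scene 154 274.14935064935065 245.46103896103895 267 282 239 252
0.18 [0.5861 0.0716 0.18  ]
0.188 [0.588  0.0752 0.188 ]
0.194 [0.5894 0.0778 0.194 ]
top 106 231.62264150943398 170.81132075471697 226 237 165 177
0.18 [0.5917 0.0775 0.18  ]
0.188 [0.5902 0.0767 0.188 ]
0.194 [0.5891 0.076  0.194 ]
```

Call:
arm_command(series="0 -0.14 0 0 -0.04 0 0.094; 0 -0.14 0 0 -0.04 0 0.094; 0 -0.14 0 0 0 0 0.094; 0 -0.14 0 0 0 0 0.094; 0 -0.14 0 0 0 0 0.094; 0 -0.14 0 0 0 0 0.094; 0 -0.14 0 0 0 0 0.094; 0 -0.14 0 0 0 0 0.094; 0 -0.07 0 0 0 0 0.094")

```text
time: 1.6
tool_pos: [0.2057, -0.5089, 0.2874]
ee_rot: [-1.568, 0.001, 0.053]
wrist_force: [-0.4, 0.9, 0.4]
width: 0.0938
```

Call:
arm_command(series="0 0 0 0.029 0 0.040 0.094; 0 0 0 0.029 0 0.040 0.094; 0 0 0 0.029 0 0.040 0.094; 0 0 0 0.029 0 0.040 0.094; 0 0 0 0.029 0 0.040 0.094; 0 0 0 0.029 0 0.040 0.094; 0 0 0 0.029 0 0.040 0.094; 0 0 0 0.029 0 0.040 0.094; 0 0 0 0.029 0 0.040 0.094; 0 0 0 0.029 0 0.040 0.094; 0 0 0 0.029 0 0.040 0.094; 0 0 0 0.029 0 0.040 0.094")

```text
time: 2.8
tool_pos: [0.5318, -0.0082, 0.2886]
ee_rot: [-1.57, -0.005, 0.04]
wrist_force: [0.6, -0.9, 0.5]
width: 0.0942
```

```bash
python3 - <<'E'
from h import *
o=st()
im=robot.snapshot("wrist");cv2.imwrite("pics/w1.png",im);print(robot.camera_params("wrist"))
E
```

```text
t 2.8 pos [ 0.5318 -0.0082  0.2886] rot [-1.5703 -0.0052  0.0402] q [-1.230e-01  4.100e-02  1.256e+00  1.000e-03  1.839e+00 -1.630e-01] F [ 0.64 -0.89  0.54] T [-0.079 -0.108 -0.02 ] w 0.0942
{'fx': 296.8829246180185, 'fy': 296.8829246180185, 'cx': 284.23433203344393, 'cy': 207.17627662702964, 'extrinsics': array([[ 0.99878645, -0.04580564, -0.01809608,  0.53071738],
       [ 0.04891741,  0.9653073 ,  0.25649346,  0.07501434],
       [ 0.00571943, -0.25706741,  0.96637655,  0.46719736],
       [ 0.        ,  0.        ,  0.        ,  1.        ]])}
```

View pics/w1.png

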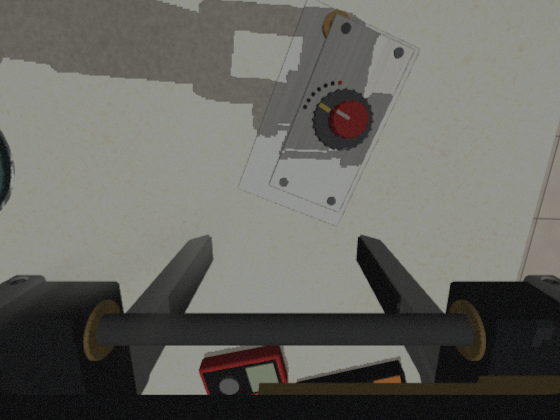

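View pics/top0c.png

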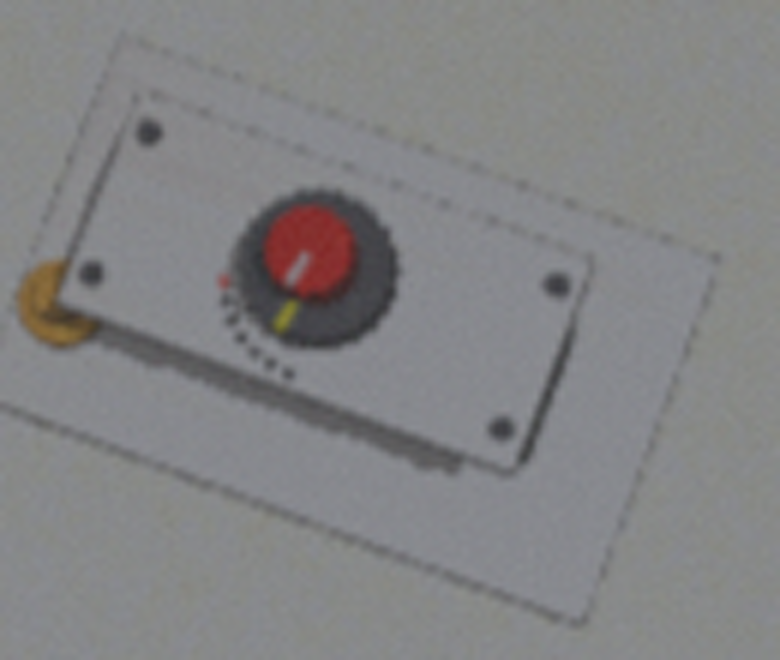

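```bash
python3 - <<'E'
from h import *
p=robot.camera_params("wrist");im=cv2.imread("pics/w1.png");I=im.astype(int)
b=(308,380,82,156)
cv2.imwrite("pics/w1c.png",cv2.resize(im[70:170,290:400],None,fx=6,fy=6,interpolation=cv2.INTER_CUBIC))
sub=np.zeros(I.shape[:2],bool);sub[82:156,308:380]=1
m=(I[:,:,2]>90)&(I[:,:,1]<70)&sub
v,u=np.nonzero(m);print(len(u),u.mean(),v.mean(),u.min(),u.max(),v.min(),v.max())
for z in(.18,.187,.194): print(z,atz(p,u.mean(),v.mean(),z).round(4))
for X in ([.5895,.0765,.194],[.5895,.0765,.162]): print(proj(p,X))
for t in["adjuster","ring_mark","lock_ring"]:
    for d in robot.spot_in("wrist",t)[:2]:
        print(t,round(d["score"],2),(np.array(p["extrinsics"])@np.r_[d["centre"],1])[:3].round(4))
E
```

```text
76 347.0263157894737 117.55263157894737 334 363 104 133
0.18 [0.5901 0.0875 0.18  ]
0.187 [0.5886 0.0872 0.187 ]
0.194 [0.5872 0.0869 0.194 ]
(np.float64(348.41429406907184), np.float64(129.81714217204478))
(np.float64(341.51674833578335), np.float64(129.64818144308015))
adjuster 0.76 [0.5934 0.0916 0.1965]
ring_mark 0.63 [0.5819 0.0845 0.1574]
lock_ring 0.59 [0.5827 0.0887 0.1635]
```

View pics/w1c.png

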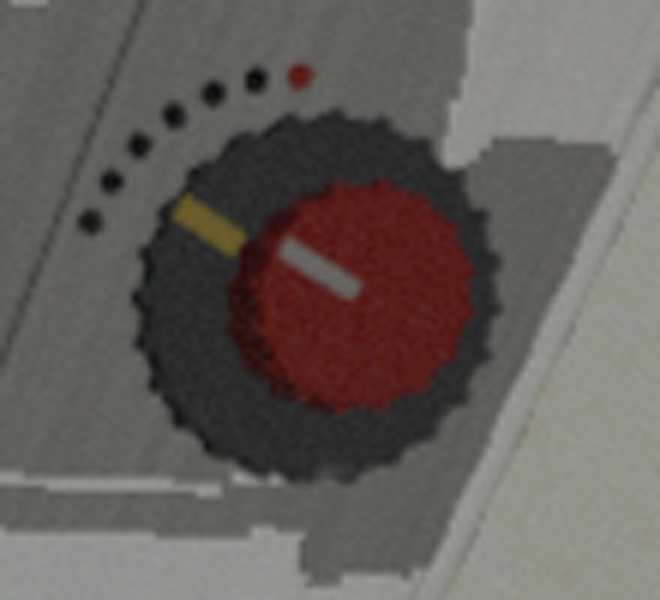

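```bash
python3 - <<'E'
from h import *
o=st();p=robot.camera_params("wrist")
im=robot.snapshot("wrist");cv2.imwrite("pics/w2.png",im);I=im.astype(int)
p2=robot.camera_params("wrist");print(p["extrinsics"][:3,3],p2["extrinsics"][:3,3])
m=(I[:,:,2]>1.8*I[:,:,1])&(I[:,:,2]>1.8*I[:,:,0])&(I[:,:,2]>60)
m[:60]=0;m[170:]=0;m[:,:290]=0;m[:,400:]=0
n,l,s,c=cv2.connectedComponentsWithStats(m.astype(np.uint8));k=1+np.argmax(s[1:,4]);print(s[k],c[k])
for z in(.18,.187,.194): print(z,atz(p,*c[k],z).round(4))
u,v=(int(x) for x in c[k]);cv2.imwrite("pics/w2c.png",cv2.resize(im[v-45:v+45,u-55:u+55],None,fx=6,fy=6,interpolation=cv2.INTER_CUBIC));print(u-55,v-45)
E
```

```text
t 3.0 pos [ 0.5311 -0.0093  0.2877] rot [-1.5703 -0.0031  0.0425] q [-1.250e-01  4.100e-02  1.258e+00  1.000e-03  1.840e+00 -1.670e-01] F [-1.23  0.1  -0.29] T [-0.045 -0.032 -0.033] w 0.094
[0.52820549 0.0684743  0.46726448] [0.52794694 0.06747067 0.46757388]
[ 333   99   37   39 1014] [352.04832347 118.04832347]
0.18 [0.5914 0.0785 0.18  ]
0.187 [0.5899 0.0783 0.187 ]
0.194 [0.5883 0.078  0.194 ]
297 73
```

View pics/w2c.png

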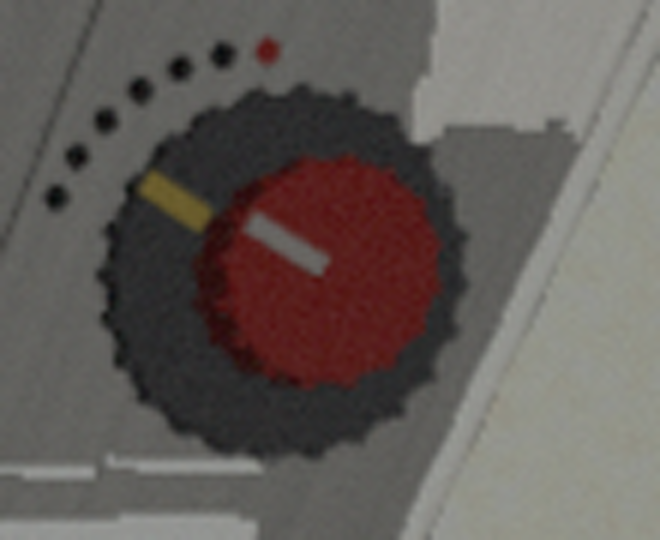

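Call:
arm_command(series="0 0 0 0.031 0.012 0.042 0.094; 0 0 0 0.031 0.012 0.042 0.094; 0 0 0 0 0 0 0.07; 0 0 0 0 0 0 0.06; 0 0 0 0 0 0 0.06")

```text
time: 3.55
tool_pos: [0.5882, 0.0653, 0.2666]
ee_rot: [-1.574, -0.006, 0.025]
wrist_force: [-0.6, 0.8, 0.2]
width: 0.0736
```

```bash
python3 - <<'E'
from h import *
o=st();p=robot.camera_params("wrist")
im=robot.snapshot("wrist");cv2.imwrite("pics/w3.png",im);I=im.astype(int)
m=(I[:,:,2]>1.8*I[:,:,1])&(I[:,:,2]>1.8*I[:,:,0])&(I[:,:,2]>60)
m[300:]=0
n,l,s,c=cv2.connectedComponentsWithStats(m.astype(np.uint8));k=1+np.argmax(s[1:,4]);print(s[k],c[k])
for z in(.18,.187,.194): print(z,atz(p,*c[k],z).round(4))
E
```

```text
t 3.55 pos [0.5882 0.0653 0.2666] rot [-1.5742 -0.0065  0.0247] q [ 0.017  0.174  1.154 -0.003  1.807 -0.009] F [-0.59  0.85  0.21] T [-0.039 -0.119  0.007] w 0.0736
[265 184  37  37 939] [284.07667732 202.56336528]
0.18 [0.5892 0.0747 0.18  ]
0.187 [0.5891 0.0765 0.187 ]
0.194 [0.589  0.0783 0.194 ]
```

View pics/w3.png

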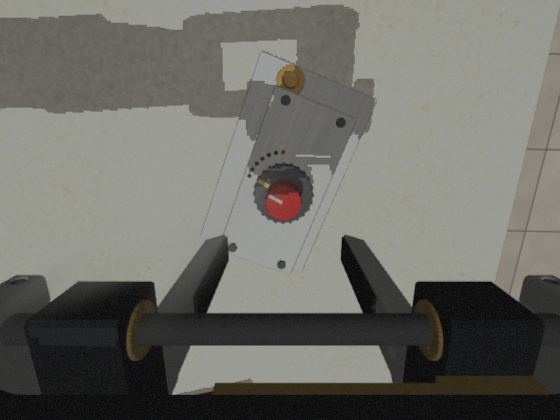

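Call:
arm_command(series="0 -0.02 0 0.0008 0 0.0117 0.06; 0 0 0 0 0 0 0.06")

```text
time: 3.8
tool_pos: [0.5882, 0.0749, 0.2691]
ee_rot: [-1.575, -0.01, 0.042]
wrist_force: [-1.0, -0.6, -0.3]
width: 0.0607
```

```bash
python3 - <<'E'
from h import *
for i in range(3):
  o=st();p=robot.camera_params("wrist")
  im=robot.snapshot("wrist");I=im.astype(int)
  m=(I[:,:,2]>1.8*I[:,:,1])&(I[:,:,2]>1.8*I[:,:,0])&(I[:,:,2]>60)
  m[300:]=0
  n,l,s,c=cv2.connectedComponentsWithStats(m.astype(np.uint8));k=1+np.argmax(s[1:,4]);print(s[k],c[k])
  for z in(.18,.187,.194): print(z,atz(p,*c[k],z).round(4))
  pt=robot.camera_params("top")
cv2.imwrite("pics/w4.png",im)
u,v=(int(x) for x in c[k]);cv2.imwrite("pics/w4c.png",cv2.resize(im[v-45:v+45,u-55:u+55],None,fx=6,fy=6,interpolation=cv2.INTER_CUBIC));print(u-55,v-45)
E
```

```text
t 3.8 pos [0.5882 0.0749 0.2691] rot [-1.5746 -0.01    0.0415] q [ 0.033  0.174  1.15  -0.004  1.808 -0.009] F [-0.96 -0.55 -0.34] T [-0.046 -0.094  0.011] w 0.0607
[265 193  37  37 946] [283.28224101 211.49894292]
0.18 [0.589  0.0749 0.18  ]
0.187 [0.5889 0.0769 0.187 ]
0.194 [0.5888 0.079  0.194 ]
t 3.85 pos [0.5883 0.0742 0.2692] rot [-1.5756 -0.0104  0.0407] q [ 0.033  0.174  1.149 -0.005  1.808 -0.009] F [0.49 0.06 0.57] T [ 0.006 -0.11  -0.026] w 0.0601
[265 192  36  37 939] [283.15228967 210.87113951]
0.18 [0.589  0.0747 0.18  ]
0.187 [0.5889 0.0767 0.187 ]
0.194 [0.5887 0.0787 0.194 ]
t 3.9 pos [0.5884 0.0742 0.2691] rot [-1.5755 -0.0102  0.0407] q [ 0.033  0.174  1.149 -0.005  1.808 -0.009] F [ 0.36 -0.69 -0.38] T [-0.005 -0.106  0.041] w 0.0602
[265 192  36  37 938] [283.03731343 210.91791045]
0.18 [0.5889 0.0747 0.18  ]
0.187 [0.5888 0.0767 0.187 ]
0.194 [0.5887 0.0788 0.194 ]
228 165
```

View pics/w4c.png

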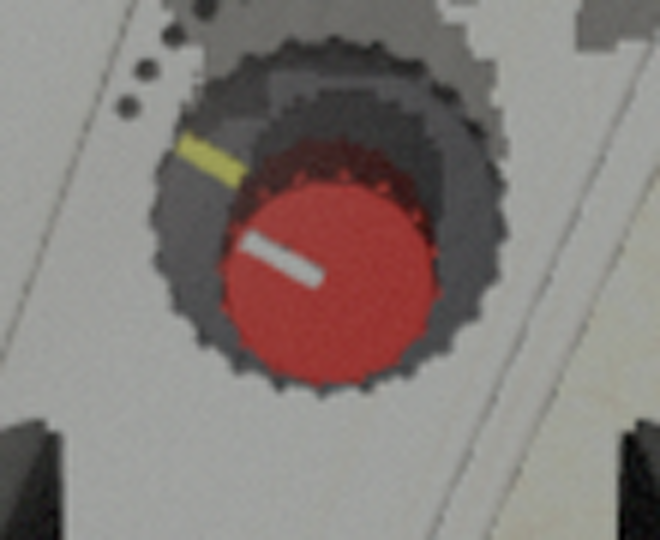

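```bash
python3 - <<'E'
from h import *
p=robot.camera_params("wrist")
print(atz(p,283,211.5,.194),atz(p,283,200.8,.162),atz(p,283,200.8,.155))
o=st()
print(proj(p,o["tool_pos"]+[0,0,0]))
# top cam: ring centre crop (313,268)/6 ; knob top (310,252)/6
t=robot.camera_params("top")
print(atz(t,180+313/6,130+269/6,.160),atz(t,180+310/6,130+250/6,.194))
E
```

```text
[0.5886824  0.07840067 0.194     ] [0.5887764  0.08007961 0.162     ] [0.58888372 0.07829588 0.155     ]
t 3.95 pos [0.5884 0.0743 0.2688] rot [-1.5754 -0.0097  0.0408] q [ 0.033  0.174  1.149 -0.005  1.808 -0.009] F [0.51 0.23 0.  ] T [-0.019 -0.093  0.024] w 0.06
(np.float64(282.85576720034965), np.float64(249.81391688396812))
[0.58638683 0.07803719 0.16      ] [0.58719079 0.0758915  0.194     ]
```

Call:
arm_command(series="0 0 0 0 0 0.0034 0.06; 0 0 0 0 0.03 0 0.06; 0 0 0 0 0.03 0 0.06; 0 0 0 0 0.02 0 0.06; 0 0 0 0 0 0 0.06; 0 0 0 0 0 0 0.06")

```text
time: 4.55
tool_pos: [0.59, 0.0782, 0.1891]
ee_rot: [-1.575, -0.015, 0.041]
wrist_force: [-0.2, 0.2, -0.9]
width: 0.0599
```

```bash
python3 - <<'E'
from h import *
o=st();im=robot.snapshot("wrist");cv2.imwrite("pics/w5.png",im);st()
E
```

```text
t 4.55 pos [0.59   0.0782 0.1891] rot [-1.5752 -0.0149  0.0409] q [ 0.039  0.18   1.299 -0.004  1.647 -0.002] F [-0.16  0.23 -0.86] T [ 0.011 -0.05  -0.015] w 0.0599
t 4.6 pos [0.59   0.0782 0.189 ] rot [-1.5752 -0.0148  0.0409] q [ 0.039  0.18   1.299 -0.004  1.647 -0.002] F [-0.11 -0.09 -0.46] T [-0.105  0.005  0.021] w 0.0597
```

View pics/w5.png

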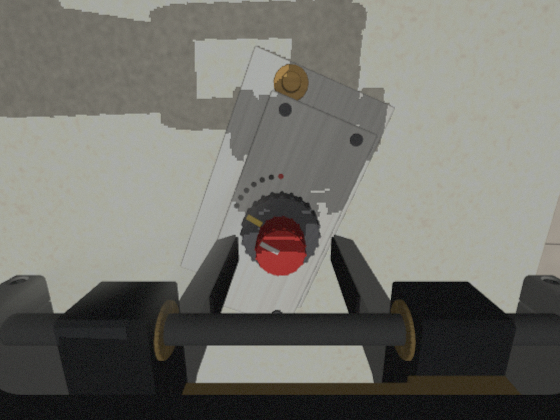

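Call:
arm_command(series="0.004 0 0.015 -0.001 0.018 -0.0005 0.06; 0 0 0 0 0 0 0.06")

```text
time: 4.8
tool_pos: [0.5904, 0.0778, 0.1723]
ee_rot: [-1.571, -0.003, 0.041]
wrist_force: [0.3, 0.2, -0.1]
width: 0.0595
```

```bash
python3 - <<'E'
from h import *
import time
T=[]
for i in range(6):
  o=robot.get_obs();T.append(np.r_[o["wrist_force"],o["wrist_torque"]]);robot.snapshot("wrist")
st();print(np.mean(T,0).round(3),np.std(T,0).round(3))
E
```

```text
t 5.1 pos [0.5917 0.078  0.1759] rot [-1.571  -0.0091  0.0413] q [ 0.036  0.192  1.312 -0.     1.629 -0.005] F [ 0.35 -0.34 -0.5 ] T [-0.001 -0.143 -0.01 ] w 0.06
[-0.26   0.153 -0.146 -0.028 -0.091  0.   ] [0.498 0.258 0.371 0.023 0.02  0.038]
```

Call:
arm_command(series="0 0 0 0 0 0 0.04; 0 0 0 0 0 0 0.02; 0 0 0 0 0 0 0.02; 0 0 0 0 0 0 0.02; 0 0 0 0 0 0 0.02")

```text
time: 5.6
tool_pos: [0.5873, 0.0778, 0.1766]
ee_rot: [-1.571, 0.001, 0.041]
wrist_force: [3.3, 0.0, -1.6]
width: 0.0313
```

```bash
cat >> h.py <<'E'
def avg(n=6,save=None):
    T=[]
    for i in range(n):
        o=robot.get_obs();T.append(np.r_[o["wrist_force"],o["wrist_torque"]]);im=robot.snapshot("wrist")
    st();print("avg",np.mean(T,0).round(3),"std",np.std(T,0).round(3))
    if save: cv2.imwrite(save,im)
E
python3 - <<'E'
from h import *
avg(6,"pics/w6.png")
E
```

```text
t 5.9 pos [0.5874 0.0779 0.1765] rot [-1.5712e+00  1.2000e-03  4.1500e-02] q [ 0.036  0.19   1.313 -0.     1.64  -0.005] F [-2.66  0.9   1.1 ] T [-0.06   0.225  0.024] w 0.0313
avg [-1.072 -0.312  0.175 -0.043 -0.064  0.008] std [2.01  0.51  0.921 0.06  0.419 0.035]
```

Call:
arm_command(series="0 0.05 0 0 0 0 0.02; 0 0.05 0 0 0 0 0.02; 0 0.05 0 0 0 0 0.02; 0 0 0 0 0 0 0.02")

```text
time: 6.3
tool_pos: [0.5876, 0.0778, 0.1765]
ee_rot: [-1.572, 0.001, -0.112]
wrist_force: [-1.3, 0.2, 0.6]
width: 0.0314
```

```bash
python3 - <<'E'
from h import *
avg(8,"pics/w7.png")
E
```

```text
t 6.7 pos [0.5876 0.0778 0.1765] rot [-1.5716e+00  8.0000e-04 -1.1220e-01] q [ 3.600e-02  1.900e-01  1.312e+00 -1.000e-03  1.640e+00  1.490e-01] F [-0.87 -0.6   0.53] T [-0.105  0.094  0.161] w 0.0316
avg [-1.238e+00  1.000e-03  7.640e-01 -8.500e-02  1.260e-01  8.300e-02] std [0.369 0.396 0.382 0.037 0.03  0.02 ]
```

View pics/w7.png

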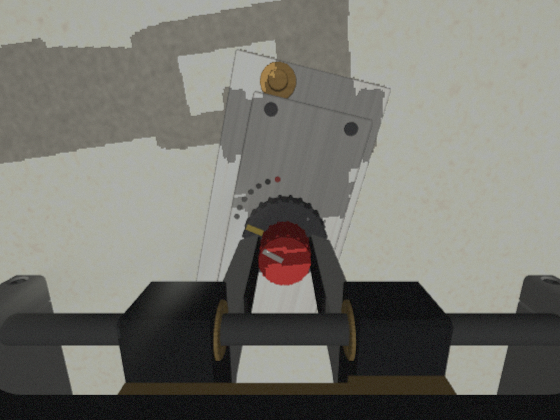

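```bash
python3 - <<'E'
import cv2,numpy as np
a=[cv2.resize(cv2.imread(f"pics/{n}.png")[190:295,235:335],None,fx=3.9,fy=4,interpolation=cv2.INTER_CUBIC) for n in("w6","w7")]
cv2.imwrite("pics/c67.png",np.hstack(a))
E
```

```text
(no output)
```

View pics/c67.png

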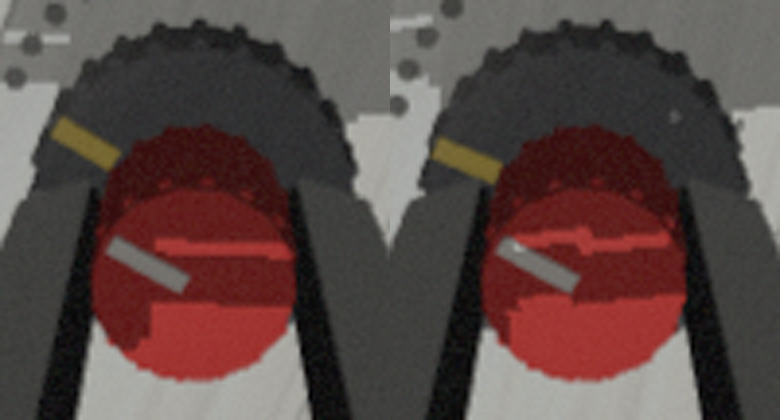

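Call:
arm_command(series="0 0.05 0 0 0 0 0.02; 0 0.05 0 0 0 0 0.02")

```text
time: 6.9
tool_pos: [0.5877, 0.0778, 0.1765]
ee_rot: [-1.572, 0.001, -0.214]
wrist_force: [-1.6, -0.3, 0.7]
width: 0.0313
```

```bash
cat >> h.py <<'E'
def tz(n=6):
    L=[];Y=[]
    for i in range(n):
        o=robot.get_obs();L.append(o["wrist_torque"][2]);Y.append(o["ee_rot"][2]);robot.snapshot("wrist")
    print("t",round(o["time"],2),"q6",o["joint_positions"][5].round(4),"yaw",np.round(Y,4),"tz",np.round(L,3),"mean",np.mean(L).round(3),"jt6",o["joint_torque"][5].round(3),"F",o["wrist_force"].round(1),"pos",o["tool_pos"].round(4))
E
python3 -c "
from h import *
tz()"
```

```text
t 7.15 q6 0.2484 yaw [-0.2143 -0.2157 -0.2126 -0.2119 -0.2119 -0.212 ] tz [ 0.181  0.125  0.042  0.011  0.014 -0.003] mean 0.062 jt6 0.054 F [-0.7  0.1  0.2] pos [0.5877 0.0778 0.1765]
```

Call:
arm_command(series="0 0.05 0 0 0 0 0.02; 0 0.05 0 0 0 0 0.02")

```text
time: 7.4
tool_pos: [0.5878, 0.0778, 0.1765]
ee_rot: [-1.572, 0.0, -0.313]
wrist_force: [-1.2, 0.3, 1.2]
width: 0.0309
```

```bash
python3 -c "
from h import *
tz()"
```

```text
t 7.65 q6 0.3478 yaw [-0.3135 -0.315  -0.3119 -0.3112 -0.3113 -0.3114] tz [0.204 0.127 0.036 0.022 0.061 0.055] mean 0.084 jt6 0.059 F [-0.2 -1.   0.5] pos [0.5878 0.0778 0.1765]
```

Call:
arm_command(series="0 0.05 0 0 0 0 0.02; 0 0.05 0 0 0 0 0.02")

```text
time: 7.9
tool_pos: [0.5879, 0.0777, 0.1765]
ee_rot: [-1.572, -0.0, -0.413]
wrist_force: [-0.5, 0.2, 0.6]
width: 0.0317
```

```bash
python3 -c "
from h import *
tz()"
```

```text
t 8.15 q6 0.4471 yaw [-0.4128 -0.4142 -0.4112 -0.4106 -0.4107 -0.4108] tz [ 0.193  0.154  0.027 -0.016  0.067  0.096] mean 0.087 jt6 0.061 F [-0.9 -0.2  1. ] pos [0.5879 0.0777 0.1765]
```

Call:
arm_command(series="0 0.05 0 0 0 0 0.02; 0 0.05 0 0 0 0 0.02")

```text
time: 8.4
tool_pos: [0.588, 0.0777, 0.1765]
ee_rot: [-1.572, -0.001, -0.512]
wrist_force: [-1.4, -0.5, 0.1]
width: 0.0311
```

```bash
python3 -c "
from h import *
tz()"
```

```text
t 8.65 q6 0.5464 yaw [-0.5121 -0.5135 -0.5105 -0.5099 -0.5099 -0.5101] tz [0.227 0.145 0.079 0.051 0.105 0.073] mean 0.114 jt6 0.087 F [ 0.1 -0.3  0.4] pos [0.588  0.0777 0.1765]
```

```bash
sed -i 's/Y.append(o\["ee_rot"\]\[2\])/Y.append(o["joint_torque"][5])/; s/"yaw",np.round(Y,4)/"jt6s",np.round(Y,3)/' h.py; python3 -c "
from h import *
tz(4)"
```

```text
t 8.85 q6 0.5471 jt6s [0.088 0.092 0.096 0.1  ] tz [0.1   0.103 0.135 0.136] mean 0.119 jt6 0.1 F [-0.6 -0.   1. ] pos [0.588  0.0777 0.1765]
```

Call:
arm_command(series="0 0.05 0 0 0 0 0.02")

```text
time: 9.0
tool_pos: [0.588, 0.0777, 0.1765]
ee_rot: [-1.572, -0.001, -0.561]
wrist_force: [-0.9, -0.5, 0.8]
width: 0.0314
```

```bash
python3 -c "
from h import *
tz()"
```

```text
t 9.25 q6 0.5963 jt6s [-0.326  0.271  0.296  0.127  0.099  0.119] tz [0.254 0.141 0.117 0.113 0.152 0.078] mean 0.143 jt6 0.119 F [ 0.2 -0.4 -0.6] pos [0.588  0.0777 0.1765]
```

Call:
arm_command(series="0 0.05 0 0 0 0 0.02")

```text
time: 9.4
tool_pos: [0.5881, 0.0776, 0.1765]
ee_rot: [-1.572, -0.001, -0.61]
wrist_force: [0.1, -1.2, -0.2]
width: 0.0311
```

```bash
python3 -c "
from h import *
tz()"
```

```text
t 9.65 q6 0.6455 jt6s [-0.299  0.295  0.319  0.153  0.133  0.146] tz [0.312 0.189 0.138 0.073 0.152 0.172] mean 0.173 jt6 0.146 F [-0.4 -1.9  0.6] pos [0.5881 0.0777 0.1765]
```

Call:
arm_command(series="0 0.035 0 0 0 0 0.02")

```text
time: 9.8
tool_pos: [0.5881, 0.0776, 0.1765]
ee_rot: [-1.571, -0.001, -0.644]
wrist_force: [0.1, -0.2, 0.5]
width: 0.0315
```

```bash
python3 -c "
from h import *
tz(10);avg(4,'pics/w8.png')
a=[cv2.resize(cv2.imread(f'pics/{n}.png')[190:295,235:335],None,fx=3.9,fy=4,interpolation=cv2.INTER_CUBIC) for n in('w7','w8')]
cv2.imwrite('pics/c78.png',np.hstack(a))
"
```

```text
t 10.25 q6 0.6803 jt6s [-0.105  0.298  0.311  0.198  0.196  0.207  0.207  0.21   0.213  0.216] tz [0.358 0.23  0.142 0.166 0.215 0.204 0.206 0.208 0.226 0.225] mean 0.218 jt6 0.216 F [0.3 0.1 0.3] pos [0.5881 0.0776 0.1765]
t 10.5 pos [0.5881 0.0776 0.1765] rot [-1.5715e+00 -9.0000e-04 -6.4430e-01] q [ 3.600e-02  1.900e-01  1.312e+00 -1.000e-03  1.639e+00  6.810e-01] F [ 0.6  -0.73 -0.11] T [-0.163 -0.063  0.215] w 0.0314
avg [-0.09  -0.509  0.447 -0.197 -0.048  0.203] std [0.178 0.306 0.311 0.019 0.025 0.023]
```

View pics/c78.png

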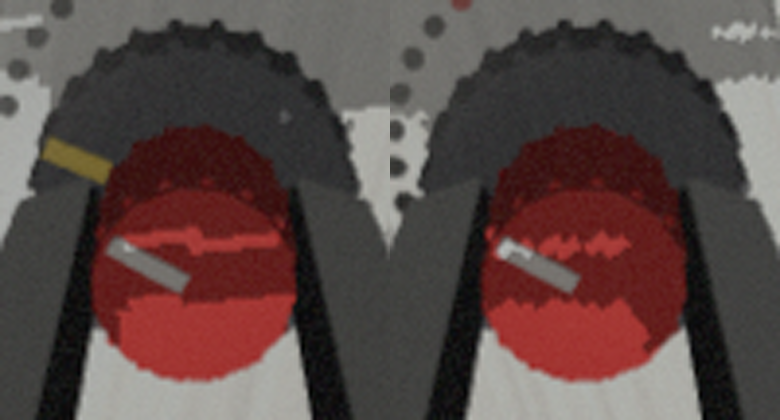

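Call:
arm_command(series="0 -0.07 0 0 0 0 0.02; 0 -0.07 0 0 0 0 0.02; 0 -0.07 0 0 0 0 0.02; 0 -0.07 0 0 0 0 0.02; 0 -0.035 0 0 0 0 0.02; 0 0 0 0 0 0 0.02")

```text
time: 11.1
tool_pos: [0.5878, 0.0778, 0.1765]
ee_rot: [-1.571, 0.0, -0.323]
wrist_force: [0.4, -0.2, 1.3]
width: 0.0313
```

```bash
python3 -c "
from h import *
tz(4)"
```

```text
t 11.25 q6 0.3588 jt6s [-0.248 -0.129 -0.115 -0.131] tz [-0.098 -0.139 -0.09  -0.116] mean -0.111 jt6 -0.131 F [-1.2 -0.9 -0.8] pos [0.5878 0.0778 0.1765]
```

Call:
arm_command(series="0 0.035 0 0 0 0 0.02; 0 0 0 0 0 0 0.02; 0 0.035 0 0 0 0 0.02")

```text
time: 11.6
tool_pos: [0.5879, 0.0778, 0.1765]
ee_rot: [-1.571, 0.0, -0.393]
wrist_force: [-0.4, -0.3, -0.9]
width: 0.0312
```

```bash
python3 -c "
from h import *
tz(8)"
```

```text
t 11.95 q6 0.4289 jt6s [-0.202  0.213  0.229  0.111  0.109  0.119  0.119  0.122] tz [0.21  0.095 0.045 0.092 0.108 0.173 0.101 0.153] mean 0.122 jt6 0.122 F [ 0.4 -0.2 -0. ] pos [0.5879 0.0778 0.1765]
```

Call:
arm_command(series="0 0.035 0 0 0 0 0.02")

```text
time: 12.1
tool_pos: [0.5879, 0.0777, 0.1765]
ee_rot: [-1.571, 0.0, -0.428]
wrist_force: [-0.0, -1.0, 0.1]
width: 0.0313
```

```bash
python3 -c "
from h import *
tz(8)"
```

```text
t 12.45 q6 0.4636 jt6s [-0.208  0.208  0.227  0.11   0.092  0.115  0.115  0.116] tz [0.237 0.174 0.074 0.072 0.134 0.128 0.098 0.075] mean 0.124 jt6 0.116 F [ 0.6 -0.6 -0.2] pos [0.5879 0.0777 0.1765]
```

Call:
arm_command(series="0 0.035 0 0 0 0 0.02")

```text
time: 12.6
tool_pos: [0.5879, 0.0777, 0.1765]
ee_rot: [-1.571, 0.0, -0.463]
wrist_force: [-0.6, -0.5, -0.8]
width: 0.0314
```

```bash
python3 -c "
from h import *
tz(8)"
```

```text
t 12.95 q6 0.4983 jt6s [-0.197  0.211  0.228  0.112  0.092  0.116  0.116  0.117] tz [0.189 0.164 0.125 0.075 0.065 0.13  0.148 0.182] mean 0.135 jt6 0.117 F [ 0.4 -0.5 -0.4] pos [0.5879 0.0778 0.1765]
```

Call:
arm_command(series="0 0.035 0 0 0 0 0.02")

```text
time: 13.1
tool_pos: [0.5879, 0.0777, 0.1765]
ee_rot: [-1.571, 0.0, -0.498]
wrist_force: [1.1, -1.2, -0.2]
width: 0.0316
```

```bash
python3 -c "
from h import *
tz(8)"
```

```text
t 13.45 q6 0.5329 jt6s [-0.18   0.227  0.244  0.127  0.109  0.132  0.132  0.133] tz [0.236 0.192 0.111 0.123 0.122 0.152 0.115 0.17 ] mean 0.153 jt6 0.133 F [ 0.9 -1.1  0.2] pos [0.5879 0.0777 0.1765]
```

Call:
arm_command(series="0 0.035 0 0 0 0 0.02; 0 0 0 0 0 0 0.02; 0 0 0 0 0 0 0.02; 0 0 0 0 0 0 0.02; 0 0.035 0 0 0 0 0.02")

```text
time: 14.0
tool_pos: [0.588, 0.0777, 0.1765]
ee_rot: [-1.571, -0.0, -0.566]
wrist_force: [0.7, -0.8, 0.5]
width: 0.0309
```

```bash
python3 -c "
from h import *
tz(8)"
```

```text
t 14.35 q6 0.6015 jt6s [-0.146  0.26   0.276  0.161  0.149  0.168  0.167  0.169] tz [0.242 0.21  0.134 0.115 0.154 0.133 0.124 0.154] mean 0.158 jt6 0.169 F [ 0.7 -1.1  0.4] pos [0.588  0.0777 0.1765]
```

Call:
arm_command(series="0 0.035 0 0 0 0 0.02; 0 0 0 0 0 0 0.02; 0 0 0 0 0 0 0.02; 0 0 0 0 0 0 0.02; 0 0.035 0 0 0 0 0.02")

```text
time: 14.9
tool_pos: [0.5881, 0.0776, 0.1765]
ee_rot: [-1.571, -0.0, -0.635]
wrist_force: [0.1, -2.1, -0.4]
width: 0.0312
```

```bash
python3 -c "
from h import *
tz(8)"
```

```text
t 15.25 q6 0.67 jt6s [-0.114  0.292  0.308  0.192  0.181  0.2    0.199  0.201] tz [0.247 0.235 0.131 0.194 0.226 0.199 0.175 0.18 ] mean 0.198 jt6 0.201 F [ 0.2 -0.9 -0.1] pos [0.5881 0.0776 0.1765]
```

Call:
arm_command(series="0 0.035 0 0 0 0 0.02")

```text
time: 15.4
tool_pos: [0.5881, 0.0776, 0.1765]
ee_rot: [-1.571, -0.0, -0.67]
wrist_force: [0.7, -1.3, 0.1]
width: 0.0311
```

```bash
python3 -c "
from h import *
tz(8)"
```

```text
t 15.75 q6 0.7047 jt6s [-0.1    0.307  0.324  0.208  0.19   0.213  0.213  0.214] tz [0.291 0.186 0.189 0.15  0.17  0.225 0.26  0.248] mean 0.215 jt6 0.214 F [ 1.1 -1.9 -0.2] pos [0.5881 0.0776 0.1765]
```

Call:
arm_command(series="0 0.02 0 0 0 0 0.02; 0 0 0 0 0 0 0.02; 0 0 0 0 0 0 0.02; 0 0 0 0 0 0 0.02; 0 0 0 0 0 0 0.02")

```text
time: 16.3
tool_pos: [0.5881, 0.0776, 0.1765]
ee_rot: [-1.571, -0.0, -0.69]
wrist_force: [1.6, -1.2, -1.2]
width: 0.0309
```

```bash
python3 -c "
from h import *
tz(6);avg(1,'pics/w9.png')"
```

```text
t 16.55 q6 0.7258 jt6s [0.247 0.249 0.251 0.251 0.252 0.252] tz [0.245 0.21  0.245 0.238 0.277 0.242] mean 0.243 jt6 0.252 F [ 0.7 -1.4 -0.3] pos [0.5881 0.0776 0.1765]
t 16.65 pos [0.5881 0.0776 0.1765] rot [-1.5709e+00 -5.0000e-04 -6.8990e-01] q [ 0.036  0.19   1.312 -0.     1.639  0.726] F [-0.12 -1.19 -0.79] T [-0.281 -0.215  0.272] w 0.0312
avg [ 0.481 -1.465 -1.398 -0.232 -0.228  0.247] std [0. 0. 0. 0. 0. 0.]
```

Call:
arm_command(series="0 0 0 0 0 0 0.06; 0 0 0 0 0 0 0.08; 0 0 0 0 0 0 0.08; 0 0 0 0 0 0 0.08; 0 0 0 0 0 0 0.08")

```text
time: 17.15
tool_pos: [0.587, 0.079, 0.1764]
ee_rot: [-1.57, 0.003, -0.691]
wrist_force: [0.1, -0.7, -0.1]
width: 0.0679
```

```bash
python3 -c "
from h import *
avg(2,'pics/w10.png')
a=[cv2.resize(cv2.imread(f'pics/{n}.png')[190:295,235:335],None,fx=3.9,fy=4,interpolation=cv2.INTER_CUBIC) for n in('w9','w10')]
cv2.imwrite('pics/c910.png',np.hstack(a))
"
```

```text
t 17.25 pos [0.5871 0.0789 0.1764] rot [-1.5705  0.003  -0.6906] q [0.037 0.19  1.313 0.002 1.641 0.727] F [ 0.13 -0.82 -0.92] T [-0.051  0.004 -0.063] w 0.0757
avg [ 0.18  -0.72  -0.359 -0.066 -0.052 -0.007] std [0.032 0.054 0.22  0.001 0.008 0.023]
```

View pics/c910.png

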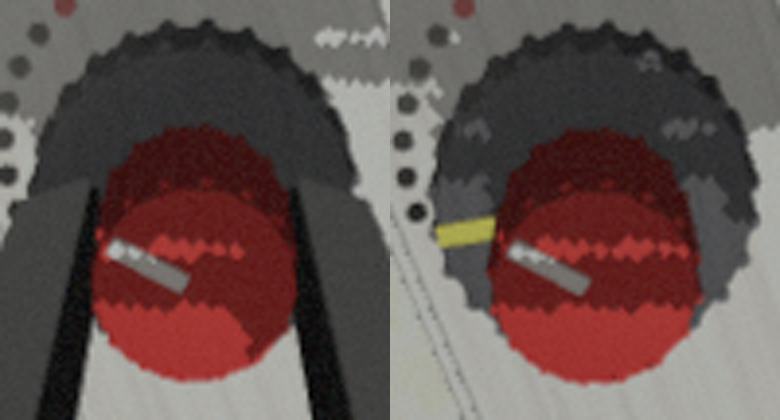

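Call:
arm_command(series="0 0 0 0.0015 0 0 0.09; 0 0 0 0 0 0 0.09; 0 0 0 0 0.015 0 0.09; 0 0 0 0 0.012 0 0.09; 0 0 0 0 0 0 0.09; 0 0 0 0 0 0 0.09")

```text
time: 17.85
tool_pos: [0.5876, 0.0779, 0.1458]
ee_rot: [-1.572, 0.005, -0.691]
wrist_force: [0.1, -0.1, 0.3]
width: 0.0902
```

```bash
python3 -c "
from h import *
avg(2,'pics/w11.png')"
```

```text
t 17.95 pos [0.5877 0.0779 0.1461] rot [-1.5716  0.0044 -0.6908] q [0.035 0.203 1.357 0.002 1.585 0.726] F [-0.05 -0.62 -0.42] T [-0.071  0.021 -0.011] w 0.0902
avg [-0.09  -0.376  0.428 -0.005 -0.036 -0.01 ] std [0.234 0.236 0.16  0.018 0.001 0.039]
```

View pics/w11.png

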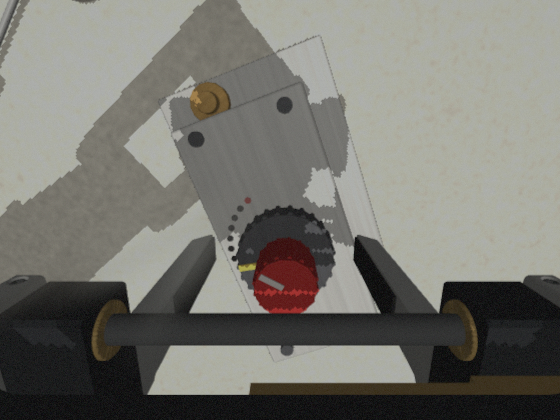

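Call:
arm_command(series="0 0 0 0.0003 0.007 0 0.09; 0 0 0 0 0 0 0.09; 0 0 0 0 0 0 0.07; 0 0 0 0 0 0 0.04; 0 0 0 0 0 0 0.04; 0 0 0 0 0 0 0.04; 0 0 0 0 0 0 0.04")

```text
time: 18.65
tool_pos: [0.5885, 0.0781, 0.1401]
ee_rot: [-1.57, 0.003, -0.691]
wrist_force: [-2.0, 1.1, -0.3]
width: 0.0575
```

```bash
python3 -c "
from h import *
avg(4,'pics/w12.png')"
```

```text
t 18.85 pos [0.5885 0.0781 0.1401] rot [-1.5697  0.0031 -0.6905] q [0.035 0.206 1.366 0.003 1.571 0.725] F [-1.22  0.9   1.71] T [ 0.121  0.296 -0.028] w 0.0571
avg [-1.851  0.986  0.575  0.115  0.196 -0.013] std [0.379 0.331 0.561 0.055 0.03  0.024]
```

View pics/w12.png

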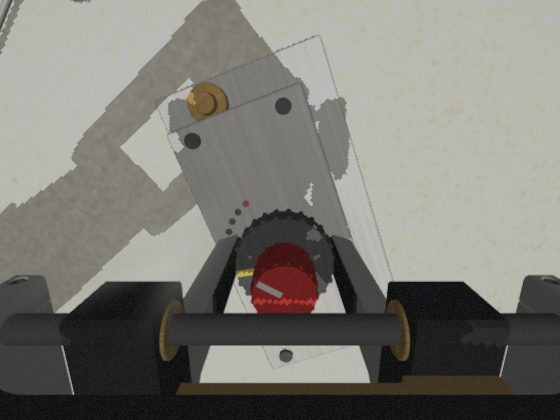

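Call:
arm_command(series="0 0.07 0 0 0 0 0.04; 0 0.07 0 0 0 0 0.04; 0 0.07 0 0 0 0 0.04; 0 0.07 0 0 0 0 0.04; 0 0.07 0 0 0 0 0.04; 0 0.07 0 0 0 0 0.04")

```text
time: 19.45
tool_pos: [0.589, 0.0775, 0.1401]
ee_rot: [-1.571, 0.001, -1.123]
wrist_force: [-1.0, -0.8, -0.8]
width: 0.0573
```

```bash
python3 -c "
from h import *
tz(4);avg(1,'pics/w13.png')"
```

```text
t 19.6 q6 1.1549 jt6s [-0.382  0.127  0.076 -0.122] tz [ 0.194 -0.131 -0.163 -0.201] mean -0.075 jt6 -0.122 F [-1.3  0.2  0.5] pos [0.589  0.0775 0.1401]
t 19.7 pos [0.589  0.0775 0.1401] rot [-1.5707e+00  1.1000e-03 -1.1202e+00] q [3.500e-02 2.060e-01 1.366e+00 1.000e-03 1.570e+00 1.155e+00] F [-0.83 -0.17 -0.12] T [ 0.128  0.16  -0.16 ] w 0.0576
avg [-0.269  0.392 -0.211  0.107  0.107 -0.197] std [0. 0. 0. 0. 0. 0.]
```

View pics/w13.png

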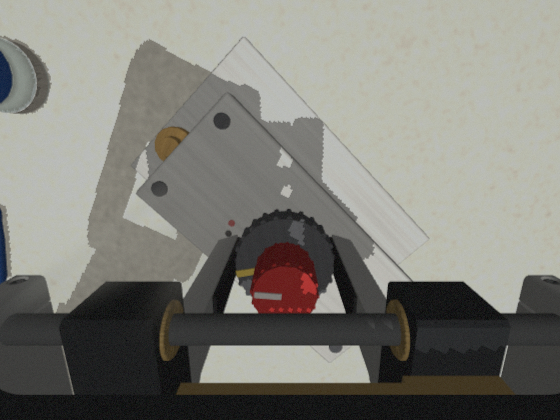

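Call:
arm_command(series="0 0.07 0 0 0 0 0.04; 0 0.07 0 0 0 0 0.04; 0 0.07 0 0 0 0 0.04; 0 0.07 0 0 0 0 0.04; 0 0.07 0 0 0 0 0.04; 0 0.07 0 0 0 0 0.04")

```text
time: 20.3
tool_pos: [0.5892, 0.0767, 0.1401]
ee_rot: [-1.571, -0.001, -1.546]
wrist_force: [-1.3, -0.2, 0.0]
width: 0.0574
```

```bash
python3 -c "
from h import *
tz(4);avg(1,'pics/w14.png')"
```

```text
t 20.45 q6 1.5776 jt6s [-0.37   0.141  0.068 -0.128] tz [ 0.246 -0.103 -0.189 -0.187] mean -0.058 jt6 -0.128 F [-0.2 -0.9 -0.4] pos [0.5892 0.0767 0.1401]
t 20.55 pos [0.5892 0.0767 0.1401] rot [-1.5708e+00 -4.0000e-04 -1.5435e+00] q [ 0.034  0.206  1.366 -0.     1.569  1.578] F [-1.07 -1.33 -0.58] T [ 0.136  0.132 -0.15 ] w 0.0574
avg [-0.496  0.421  0.354  0.147  0.124 -0.141] std [0. 0. 0. 0. 0. 0.]
```

View pics/w14.png

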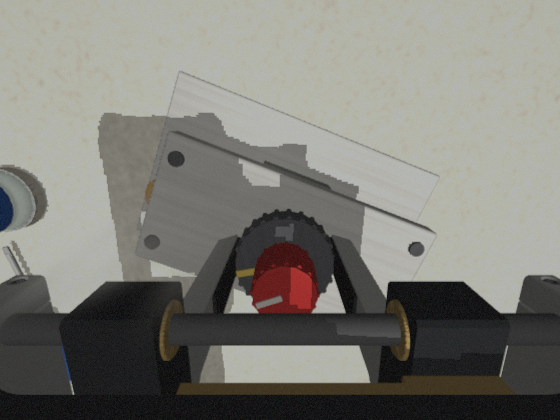

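Call:
arm_command(series="0 0.04 0 0 0 0 0.04; 0 0.04 0 0 0 0 0.04")

```text
time: 20.75
tool_pos: [0.5892, 0.0766, 0.1401]
ee_rot: [-1.571, -0.001, -1.622]
wrist_force: [-0.9, -0.8, 1.1]
width: 0.0575
```

```bash
python3 -c "
from h import *
tz(4)"
```

```text
t 20.9 q6 1.6555 jt6s [-0.117  0.168 -0.017 -0.14 ] tz [ 0.228 -0.036 -0.122 -0.129] mean -0.015 jt6 -0.14 F [-1.1 -0.3  0.3] pos [0.5892 0.0766 0.1401]
```

Call:
arm_command(series="0 0.04 0 0 0 0 0.04; 0 0.04 0 0 0 0 0.04")

```text
time: 21.15
tool_pos: [0.5891, 0.0765, 0.1401]
ee_rot: [-1.571, -0.001, -1.7]
wrist_force: [-1.2, -1.5, 0.7]
width: 0.0575
```

```bash
python3 -c "
from h import *
tz(4)"
```

```text
t 21.3 q6 1.7337 jt6s [-0.119  0.167 -0.021 -0.152] tz [ 0.196 -0.032 -0.203 -0.129] mean -0.042 jt6 -0.152 F [-1.1 -0.8 -0.4] pos [0.5892 0.0765 0.1401]
```

Call:
arm_command(series="0 0.04 0 0 0 0 0.04; 0 0.04 0 0 0 0 0.04")

```text
time: 21.55
tool_pos: [0.5905, 0.076, 0.1401]
ee_rot: [-1.567, -0.002, -1.774]
wrist_force: [3.1, -1.1, -2.5]
width: 0.0572
```

```bash
python3 -c "
from h import *
tz(4)"
```

```text
t 21.7 q6 1.8081 jt6s [0.92  1.367 1.175 1.116] tz [1.261 1.167 1.051 1.116] mean 1.149 jt6 1.116 F [ 3.9 -2.5 -2.6] pos [0.5905 0.076  0.1401]
```

Call:
arm_command(series="0 -0.015 0 0 0 0 0.04; 0 0 0 0 0 0 0.04; 0 0 0 0 0 0 0.07; 0 0 0 0 0 0 0.09; 0 0 0 0 0 0 0.09; 0 0 0 0 0 0 0.09; 0 0 0 0 0 0 0.09; 0 0 0 0 0 0 0.09")

```text
time: 22.55
tool_pos: [0.5885, 0.077, 0.1403]
ee_rot: [-1.572, 0.0, -1.761]
wrist_force: [-0.2, 0.7, -0.2]
width: 0.0897
```

```bash
python3 -c "
from h import *
avg(3,'pics/w15.png')"
```

```text
t 22.7 pos [0.5886 0.0769 0.1403] rot [-1.5721  0.     -1.7612] q [0.034 0.206 1.366 0.    1.571 1.795] F [-0.55 -0.59  0.17] T [0.057 0.03  0.017] w 0.0898
avg [-0.316  0.428  0.306  0.022  0.024  0.022] std [0.433 0.184 0.391 0.009 0.009 0.021]
```

View pics/w15.png

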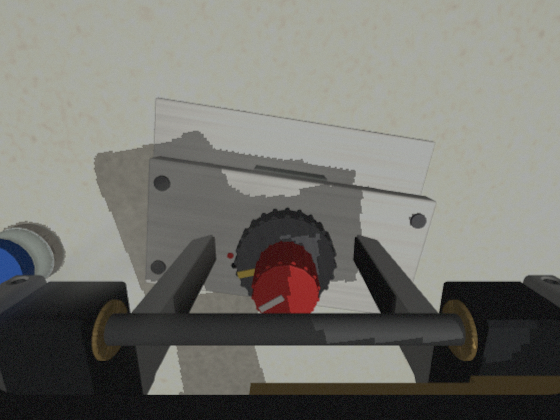

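Call:
arm_command(series="0 0 0 0 -0.02 0 0.09; 0 0 0 0 -0.03 0 0.09; 0 0 0 0 -0.03 0 0.09; 0 0 0 0 -0.03 0 0.09; 0 0 0 0 -0.03 0 0.09; 0 0 0 0 -0.01 0.05 0.09; 0 0 0 0 0 0.05 0.09; 0 0 0 0 0 0 0.09; 0 0 0 0 0 0 0.09")

```text
time: 23.6
tool_pos: [0.6877, 0.058, 0.2894]
ee_rot: [-1.581, -0.002, -1.76]
wrist_force: [-0.4, -0.2, 0.7]
width: 0.0897
```

```bash
python3 -c "
from h import *
avg(2,'pics/w16.png')
im=robot.snapshot('scene');cv2.imwrite('pics/s16.png',im)
im=robot.snapshot('top');cv2.imwrite('pics/t16.png',im)
"
```

```text
t 23.7 pos [0.6863 0.0581 0.2887] rot [-1.5829 -0.0022 -1.7601] q [0.002 0.429 0.788 0.    1.936 1.762] F [ 0.29 -0.17  1.06] T [ 0.018  0.038 -0.02 ] w 0.0897
avg [-0.116 -0.314 -0.237  0.057  0.024  0.004] std [0.317 0.153 0.936 0.031 0.035 0.044]
```

View pics/w16.png

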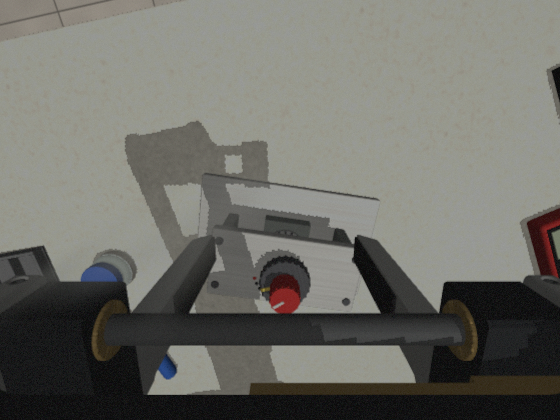

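View pics/s16.png

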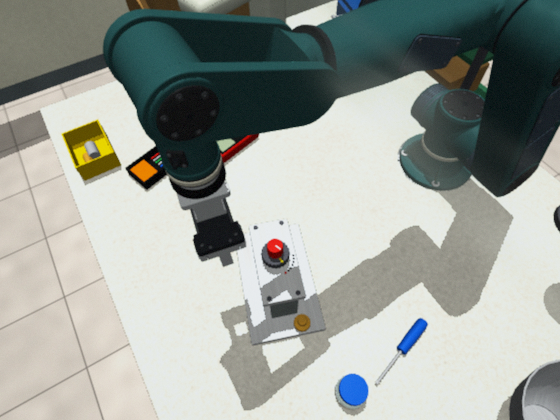

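View pics/t16.png

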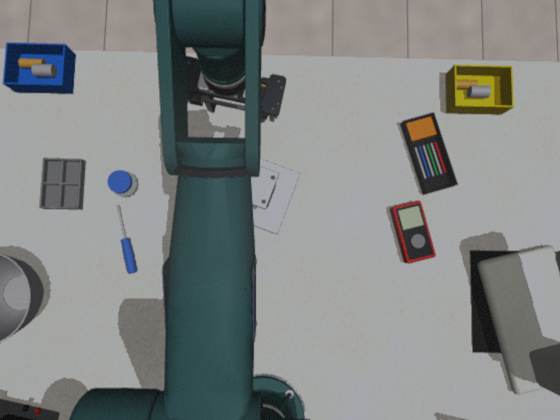

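```bash
python3 -c "
from h import *
im=cv2.imread('pics/w16.png')
cv2.imwrite('pics/w16c.png',cv2.resize(im[240:320,240:330],None,fx=7,fy=7,interpolation=cv2.INTER_CUBIC))"
```

```text
(no output)
```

View pics/w16c.png

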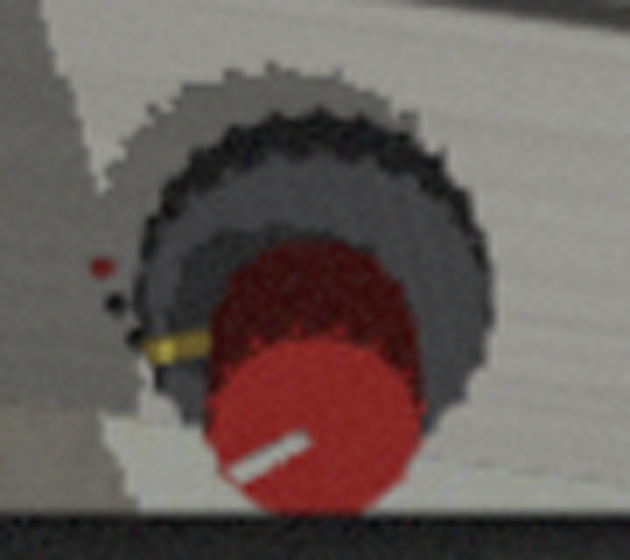

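```bash
python3 -c "
from h import *
p=robot.camera_params('wrist')
f=lambda x,y:(240+x/7-.43,240+y/7-.43)
A=np.array([.5883,.0775])
ang=lambda X:np.arctan2(X[1]-A[1],X[0]-A[0])
for n,c,z in(('mark out',(150,352),.162),('mark in',(208,340),.162),('red',(101,267),.130),('dot5',(115,302),.130),('dot4',(138,338),.130),('line out',(235,474),.194),('line in',(305,440),.194)):
    X=atz(p,*f(*c),z);print(n,X.round(4),np.hypot(*(X[:2]-A)).round(4),ang(X).round(3))
"
```

```text
mark out [0.5842 0.1066 0.162 ] 0.0293 1.712
mark in [0.5846 0.0966 0.162 ] 0.0195 1.764
red [0.5843 0.118  0.13  ] 0.0407 1.67
dot5 [0.5768 0.117  0.13  ] 0.0412 1.853
dot4 [0.5688 0.1145 0.13  ] 0.0418 2.056
line out [0.5799 0.0919 0.194 ] 0.0166 2.101
line in [0.5837 0.0803 0.194 ] 0.0054 2.6
```

```bash
python3 -c "
from h import *
p=dict(robot.camera_params('wrist'))
E=np.eye(4);E[:3]=[[0.99878645,-0.04580564,-0.01809608,0.52820549],[0.04891741,0.9653073,0.25649346,0.0684743],[0.00571943,-0.25706741,0.96637655,0.46726448]];p['extrinsics']=E
f=lambda x,y:(297+x/6-.42,73+y/6-.42)
g=lambda c,z:atz(p,*f(*c),z)
D=[g(c,.13) for c in((55,197),(77,155),(105,120),(140,90),(180,68),(223,54),(267,50))]
from scipy.optimize import least_squares
# ring outline centre
C=g((286,272),.160);K=g((325,272),.194);print(C,K)
P=np.array(D)[:,:2]
r=least_squares(lambda q:np.hypot(*(P-q).T)-np.hypot(*(P-q).T).mean(),C[:2]).x;print('dot centre',r)
for A in(C[:2],r,K[:2]):
  a=lambda X:np.arctan2(X[1]-A[1],X[0]-A[0]).round(3)
  print([a(d) for d in D],'mark',a(g((143,183),.162)),a(g((208,222),.162)))
"
```

```text
[0.58898566 0.08133386 0.16      ] [0.58799923 0.08019304 0.194     ]
dot centre [0.58948847 0.08017379]
[np.float64(2.825), np.float64(2.616), np.float64(2.418), np.float64(2.214), np.float64(2.009), np.float64(1.804), np.float64(1.602)] mark 2.676 2.671
[np.float64(2.801), np.float64(2.597), np.float64(2.405), np.float64(2.206), np.float64(2.008), np.float64(1.81), np.float64(1.614)] mark 2.648 2.622
[np.float64(2.789), np.float64(2.578), np.float64(2.379), np.float64(2.176), np.float64(1.974), np.float64(1.773), np.float64(1.576)] mark 2.623 2.575
```

Call:
arm_command(series="0 0 0 0 0 -0.04 0.09; 0 0 0 0 0 -0.04 0.09; 0 0 0 0 0 -0.04 0.09; 0 0 0 0 0 0 0.09; 0 0 0 0 0 0 0.09; 0 0 0 0 0 0 0.09; 0 0 0 0 0 0 0.09")

```text
time: 24.5
tool_pos: [0.5585, 0.0826, 0.2935]
ee_rot: [-1.577, -0.0, -1.758]
wrist_force: [-0.0, 0.9, -0.0]
width: 0.0899
```

```bash
python3 -c "
from h import *
avg(2,'pics/w17.png');p=robot.camera_params('wrist');u,v=proj(p,[.5885,.0775,.16]);print(u,v)
u,v=int(u),int(v);im=cv2.imread('pics/w17.png')
print(u-55,v-45)
cv2.imwrite('pics/w17c.png',cv2.resize(im[v-45:v+45,u-55:u+55],None,fx=7,fy=6.5,interpolation=cv2.INTER_CUBIC))"
```

```text
t 24.6 pos [0.5587 0.0826 0.2931] rot [-1.5773e+00 -5.0000e-04 -1.7579e+00] q [4.600e-02 1.260e-01 1.156e+00 1.000e-03 1.866e+00 1.804e+00] F [-0.26  0.47  0.47] T [ 0.037 -0.006  0.008] w 0.0901
avg [ 0.182  0.557  0.911  0.027 -0.025  0.007] std [0.191 0.322 0.961 0.001 0.024 0.009]
284.92840170249565 171.2322978225485
229 126
```

View pics/w17c.png

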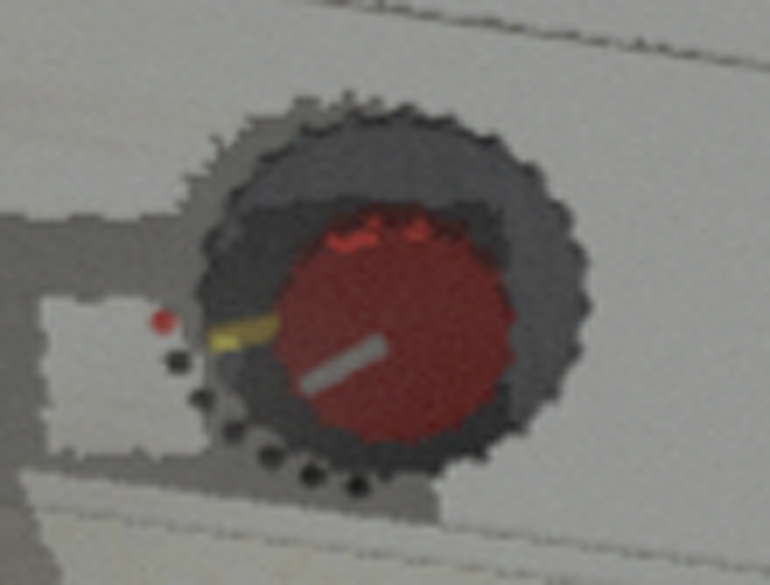

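```bash
python3 -c "
from h import *
from scipy.optimize import least_squares
p=robot.camera_params('wrist')
g=lambda c,z:atz(p,229+c[0]/7-.43,126+c[1]/6.5-.42,z)
D=[g(c,.13) for c in((358,487),(312,475),(271,456),(234,431),(202,398),(179,362),(163,322))]
P=np.array(D)[:,:2]
C=g((395,290),.161);K=g((395,323),.194);print(C,K)
r=least_squares(lambda q:np.hypot(*(P-q).T)-np.hypot(*(P-q).T).mean(),C[:2]).x;print('dot centre',r)
for A in(C[:2],r,K[:2]):
  a=lambda X:np.arctan2(X[1]-A[1],X[0]-A[0]).round(3)
  print([a(d) for d in D],'mark',a(g((212,341),.162)),a(g((278,328),.162)),'line',a(g((303,389),.194)))
X,Y=g((212,341),.162),g((278,328),.162);print(np.arctan2(X[1]-Y[1],X[0]-Y[0]))
"
```

```text
[0.58971432 0.07720043 0.161     ] [0.58988191 0.07730027 0.194     ]
dot centre [0.5884706  0.07661373]
[np.float64(2.806), np.float64(2.609), np.float64(2.418), np.float64(2.228), np.float64(2.029), np.float64(1.841), np.float64(1.649)] mark 1.672 1.714 line 2.034
[np.float64(2.782), np.float64(2.58), np.float64(2.387), np.float64(2.195), np.float64(1.995), np.float64(1.807), np.float64(1.617)] mark 1.627 1.645 line 1.947
[np.float64(2.81), np.float64(2.613), np.float64(2.423), np.float64(2.233), np.float64(2.034), np.float64(1.846), np.float64(1.653)] mark 1.678 1.724 line 2.046
1.5943431065011995
```

```bash
python3 -c "
from h import *
print(robot.close_job());st()"
```

```text
the job is handed in; nothing more can be done
None
the job is handed in; nothing more can be done
```

I set the red knob to roughly 17–18 N and turned the lock ring clockwise onto its stop. The hand was clear of everything, and I handed the job in at about 24.6 s.

**Preload:** The plunger met the gear about 0.5 rad into the turn on the wrist joint. The first approach gave conflicting force estimates, about 15 to 27 N. I backed the knob off and repeated it in equal steps. The last step with a matching measurement showed 0.097 N m above free, which is about 16 N, and the angle past contact agreed. I then added 0.02 rad, which should bring it to about 18 N. The force itself is inferred from torque and angle, not measured directly.

**Knob after release:** The white line did not move when I let go. While the ring turned, the knob stayed still, judged by eye in the pictures.

**Ring:** It turned about 1.08 rad and then the torque jumped to about 1.1 N m, which I took as the hard stop. I eased the hand back 0.015 rad before releasing. The last picture from above put the mark at the red dot, about 1.18 rad. One earlier picture at a slant read only 1.11–1.16 rad, and I trusted the later view.

**Other objects:** In the last pictures they looked to be where they started. I did not measure their positions again.

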